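Clamp an incubation box on the platform shaker

ROBOT

A 6-joint arm with a two-finger parallel gripper is mounted at the origin on the work surface. World frame = base frame: x ahead of the robot, y to its left, z up, the work surface at z = 0. Lengths are in m, angles in rad, forces in N, time in s.
With the tool pointing down it reaches from about 0.275 to 0.825 m from the base axis. Payload 4.9 kg.
Tool frame: the origin (TCP) lies midway between the tips of the shut fingers; the grasp point (between the pads) lies 19 mm behind it (bot.grip_depth is the distance from the TCP to the grasp point, in m); y points along the fingers, x is the direction in which the jaws open and shut, and the axes are right-handed (so a half turn about y gives the same grasp; the last joint's range is limited). The gripper opens to 85 mm and grips with 20 to 120 N. Pads are 22 mm wide; open, the fingers measure 114 mm over their backs; the gripper's body (76 mm by 85 mm) begins 54 mm behind the grasp point. The pads swing forward as they close: fully open they stand 13 mm farther back than shut.
Start: joints at [-0.134, 0.326, -0.193, 1.052, 0, 1.437], TCP at [0.55, 0, 0.231] pointing down, gripper open.
Joint ranges: [-2.65, 2.65], [-0.97, 1.79], [-1.3, 1.35], [-1.93, 2.1], [-1.47, 1.37], [-3.14, 3.14]. Speed limits (rad/s): [2.57, 2.57, 3.14, 3.14, 3.14, 3.14].

INTERFACE

Orientations are given as a unit quaternion [w, x, y, z].
In Python, from cell import bot gives the robot as it stands. Calls block until the motion is done:
- bot.move_pose(position, orientation): joint-space move of the TCP to a pose.
- bot.move_linear(position, speed=0.15, rotation=None, until_force=None): straight line of the TCP; rotation=None keeps the orientation; speed is the mean speed in m/s. With until_force (N) it stops when the force on the tool has changed by that much, and returns True; else False.
- bot.goto_joints(angles): joint-space move.
- bot.set_gripper(opening, grasp_force=None): opening from 0.0 (shut) to 1.0 (fully open); grasp_force is the grip in N (None keeps the last); returns when the fingers have stopped.
- bot.wait(seconds).
- bot.solve_ik(position, orientation): joint angles nearest the present ones, or None.
- bot.camera(name): name is "scene" or "side" or "wrist"; returns the picture (480x640x3 uint8, red, green, blue); there is no depth.
- bot.calibration(name): a dict with "mtx" (3x3 intrinsics, pixels), "extrinsics" (4x4, takes a point from world to camera coordinates); the wrist camera has in their place "hand_eye" (4x4, takes a point from camera to tool coordinates, whose origin is the TCP and whose axes are the tool frame's). Camera axes: x right, y down, z forward; pixel columns grow to the right and rows downward; lengths in m; the calibration is good to about 2 mm. A picture is of the moment at which its call begins: read the wrist's pose just before it. calibration takes no time and is no camera call.
A pose or a line that the arm cannot do raises bot.PlanningError and nothing moves.
- bot.close_job(): hands the job in, once; it reports no verdict.
Trained networks look in the newest picture that a camera, given by its name, has taken for a name from the list of things; names that differ only in an ending like _2 or _b are one class to them, and where a whole thing is asked for, a point or a joint stands for the part that bears it (a point fixed in the world has none). Each returns a list of dicts, best first, with "confidence" (0 to 1); they miss things now and then, are a little off and sometimes report something else, mostly with a low value. They report only what shows in the picture. A call takes as long as a camera call.
- bot.search_frame(camera, thing): "bbox" ([left, top, width, height] in pixels, round what is visible of it).
Readings, each from a call of its own:
- bot.read_clock(): time.
- bot.read_joint_positions(): joint angles.
- bot.read_joint_vel(): joint speeds.
- bot.read_joint_efforts(): joint torques, N m.
- bot.read_position(): TCP position.
- bot.read_tool_rot(): TCP orientation.
- bot.read_ft_force(): force on the tool from outside, world axes, zero at the start.
- bot.read_moment(): the same for the moment, N m.
- bot.read_gripper_width(): opening from 0.0 (shut) to 1.0 (fully open).
Only numpy, scipy, OpenCV 4.12 (cv2) and the standard library are available. Lean on these libraries where they do the work, as an engineer would, in place of code of your own. Each camera call takes 0.05 s, during which the arm holds its last target. There are 200 camera calls.

TASK

Keeping the black incubation box level, set it on the shaker's tray and slide it under the clamp bar, home against the end stop. Screw the lever bolt clockwise, with its lever standing up, until it is snug, then fold the lever down flat along the bar so that the foot clamps the box, and only then switch the shaker on at its red rocker. Leave the other things on the bench where they are.

Things in the scene. Friction and masses are not known exactly. Their poses are not given: they have to be found in the camera images.
- shaker: Platform shaker fixed to the bench: white housing 240 (x) x 270 (y) x 80 mm, aluminium tray plate on top. Origin: centre of its underside; x points away from the robot, y to the robot's left, z up (yaw varies). Positions in mm 'in its frame' are from here. Grey control deck on the robot's side: x -117 to -60, top at z 83; a dial 34 mm wide, 14 mm high stands on it at y -85.
- seat (a point): Point on the tray top, (35, -30, 100) mm in the shaker's frame, axes as the shaker's: the centre of the black box's underside lies here when the box is home (long side along y, end against the stop). The tray is flat, x -50 to 114, y -125 to 125. Two rails 8 mm high run along y beside the box, inner faces 72 mm apart, at x -1 and 71; the +y end is open.
- stop (a point): Foot of the end stop's face on the tray top, (35, -105, 100) mm in the shaker's frame; the stop plate is 26 mm high and closes the tray's -y end.
- box_black: The box to clamp: closed, all black, 62 (x) x 150 (y) x 50 (z) mm, about 0.28 kg, loose. Origin: centre of its underside; both ends alike. Starts flat on the bench left of the shaker. Grip it across its 62 mm some 35 mm from its centre towards the trailing (+y) end, fingertips 12 mm or more above its underside (rails). Set it down with its centre 65 to 70 mm short (+y) of the seat, clear of the bar.
- bar_top (a point): Centre of the clamp bar's top face, (35, -65, 191) mm in the shaker's frame. The fixed aluminium bar lies along x over the tray: x -33 to 103, 28 mm wide, 18 mm thick, underside 23 mm above the lid of a box on the tray; it stands on two pillars 16 mm thick at x -20 and 90. The lever bolt is screwed down through its middle; the bolt's collar, 28 mm wide, meets the bar's top when snug.
- foot: Black rubber foot of the bolt, 40 mm wide, below the bar, sprung (3 N per mm, up to 6 mm); origin: centre of its underside. It starts 4 to 7 mm clear above the lid of a box that is home; at the bolt's stop it presses on the lid with about 4 N, and with the lever folded about 11 N.
- bolt (a joint): Turn of the lever bolt about its vertical axis, rad: grows clockwise as seen from above (screwing in). 3.4 is the hard stop, snug; it starts between 0.2 and 1.1. Each rad lowers bolt, lever and foot by 2.5 mm. It stays where it is left (friction about 0.09 N m).
- bolt_pivot (a point): Pivot of the lever, on the bolt's axis (x 35, y -65 mm in the shaker's frame), 12 mm above the bar's top when snug, up to 8 mm higher before. The point's axes turn with the bolt: its x is the level direction into which the lever folds, its y the pivot's line. At the stop its x is the shaker's x: the lever then folds away from the robot, along the bar.
- lever (a joint): Fold of the bolt's lever about its pivot, rad: 0 = standing straight up (start, and end stop), 1.57 = folded flat (end stop), lying along the bar 7 mm above it. It stays where it is left (about 0.3 N m, that is 4 N at 75 mm from the pivot). Its cam pushes the foot a further 2.5 mm down.
- lever_tip (a point): Tip of the lever, 90 mm from the pivot. The lever is a black paddle with a red inlay, 20 mm wide (along the pivot's line), 10 mm thick (along the fold direction), its grip part 25 to 90 mm from the pivot. Standing up it can be gripped across its thickness from above and turned with the bolt.
- rocker (a joint): The red rocker switch on the control deck, rad: 0 = off (start), 0.4 = on, fully tipped. It stays where it is left (about 0.07 N m, 4 N at its end).
- rocker_on (a point): Top of the rocker's on end (white mark), the end at -y, standing up when off; press it down about 7 mm, 18 mm from the rocker's pivot, to switch on. The rocker is 29 (x) x 52 (y) mm, its pivot at x = -88, y = 62, z = 89 mm in the shaker's frame.
- box_blue: Another incubation box of the same size, blue with a white lid; bystander. Origin: centre of its underside; long axis = its y. It and the black box may have swapped places.
- box_white: Another incubation box of the same size, white with a red lid; bystander, near the robot on its left.
- tip_box: Pipette tip box, grey with a yellow lid, 85 x 122 x 67 mm; bystander right of the shaker.
- tube_rack: Orange rack with blue-capped tubes, 75 x 150 x 104 mm; bystander right of the shaker.
- reagent: Amber bottle with a blue cap, 64 mm across, 130 mm tall; bystander, far right.
- pipette: White pipette lying down, about 255 mm long; bystander, left of the boxes.
- gel_tray: Clear gel tray with a green comb, 70 x 100 x 34 mm; bystander behind the boxes.

How it is judged:
By the outcome, as a careful person would: the job done as asked, in the order asked, and still so for the second after the job is handed in, with the robot touching nothing.
It also fails if it takes over 72 s, if anything falls off the work surface, if the arm or the gripper's body presses on something with over 40 N, if the wrist force passes 120 N, or if a joint passes its speed limit or range.

## Working session

There is one attempt and no reset: what is moved stays moved. The work goes in short steps, each a Python script; the robot and the scene stay as the last script left them, time stands still between calls to the robot, and variables do not carry over. Pictures are saved under pics/ and viewed, about 8 in all and at most 12, crops included, and the job is handed in when it is done.

```bash
ls; mkdir -p pics
cat > h.py <<'E'
from cell import bot
import numpy as np, cv2
from scipy.spatial.transform import Rotation as R
def save(n,img): cv2.imwrite(f'pics/{n}.png',cv2.cvtColor(img,cv2.COLOR_RGB2BGR))
E
python3 - <<'E'
from h import *
a=bot.camera("scene"); b=bot.camera("side")
save('scene0',a); save('side0',b)
for c in("scene","side"):
    k=bot.calibration(c); E=np.array(k["extrinsics"]); print(c,np.round(k["mtx"],1).tolist(),'pos',np.round(-E[:3,:3].T@E[:3,3],3),np.round(E[2,:3],2))
    for t in("shaker","box_black","lever","rocker","box_blue","bolt"):
        r=bot.search_frame(c,t); print(t,[(np.round(d["bbox"]).tolist(),round(d["confidence"],2)) for d in r[:2]])
print(np.round(bot.calibration("wrist")["hand_eye"],3), bot.read_tool_rot(), bot.read_clock())
E
```

```text
pics
scene [[600.4, 0.0, 310.4], [0.0, 600.4, 241.6], [0.0, 0.0, 1.0]] pos [1.323 0.839 1.311] [-0.5  -0.53 -0.69]
shaker [([227.0, 203.0, 121.0, 126.0], 0.77)]
box_black [([330.0, 349.0, 63.0, 51.0], 0.57)]
lever [([256.0, 201.0, 7.0, 26.0], 0.71)]
rocker [([316.0, 258.0, 14.0, 15.0], 0.44)]
box_blue [([368.0, 313.0, 62.0, 42.0], 0.62)]
bolt [([256.0, 200.0, 9.0, 27.0], 0.71), ([256.0, 200.0, 11.0, 45.0], 0.55)]
side [[619.2, 0.0, 314.7], [0.0, 619.2, 238.4], [0.0, 0.0, 1.0]] pos [ 0.006 -1.072  1.561] [ 0.3   0.59 -0.75]
shaker [([285.0, 239.0, 100.0, 98.0], 0.69)]
box_black [([283.0, 193.0, 39.0, 38.0], 0.69), ([346.0, 248.0, 14.0, 38.0], 0.2)]
lever [([352.0, 244.0, 6.0, 30.0], 0.47)]
rocker [([346.0, 246.0, 15.0, 42.0], 0.63), ([294.0, 264.0, 12.0, 14.0], 0.57)]
box_blue [([241.0, 216.0, 42.0, 32.0], 0.97), ([372.0, 353.0, 50.0, 69.0], 0.29)]
bolt [([344.0, 244.0, 15.0, 42.0], 0.49)]
[[ 1.     0.001  0.     0.   ]
 [ 0.    -0.321  0.947 -0.142]
 [ 0.001 -0.947 -0.321  0.084]
 [ 0.     0.     0.     1.   ]] [ 7.07111135e-01 -7.07102426e-01 -2.71406238e-05 -2.14472363e-06] 0.7
```

View scene.

Run:
```python
import cv2
import numpy as np
a=cv2.imread('pics/scene0.png')[170:430,200:480]; b=cv2.imread('pics/side0.png')[170:370,220:420]
a=cv2.resize(a,None,fx=1.6,fy=1.6,interpolation=3)
cv2.imwrite('pics/c0.png',cv2.resize(cv2.imread('pics/scene0.png')[170:430,180:480],(800,693),interpolation=2)[:600])
b=cv2.resize(b,(600,600),interpolation=2)
cv2.imwrite('pics/c1.png',b)
```

```text
(no output)
```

View pics/c0.png

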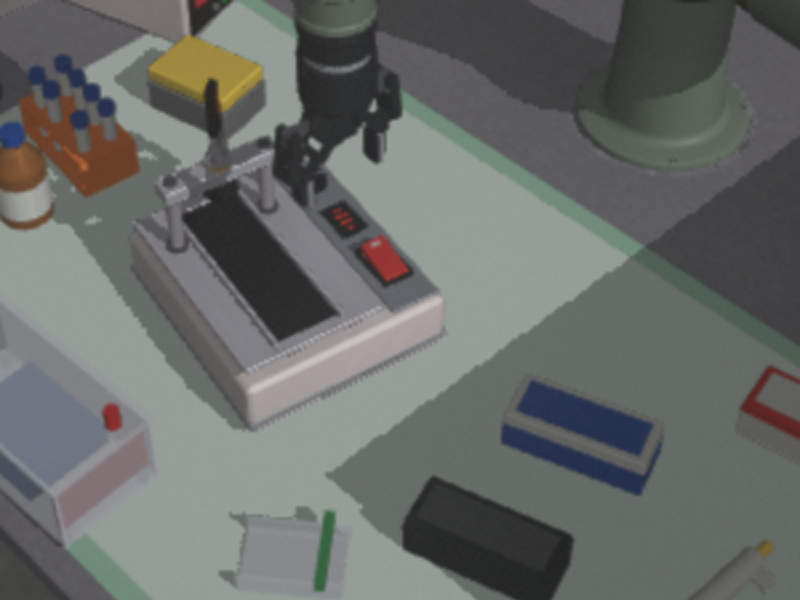

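View pics/c1.png

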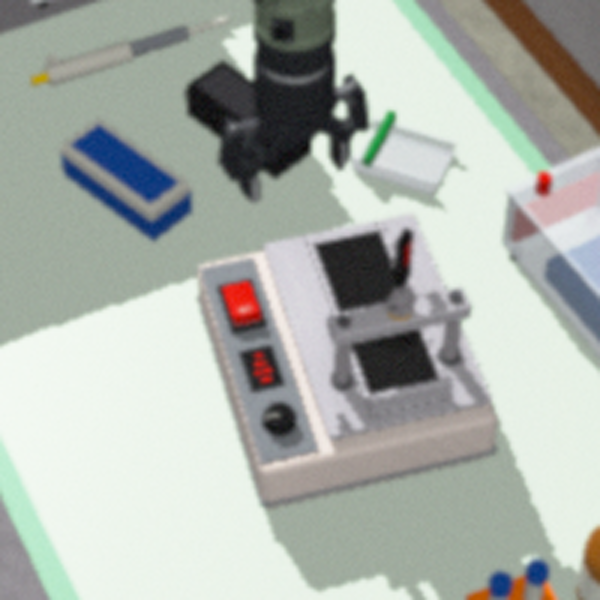

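```bash
cat >> h.py <<'E'
def proj(c,P):
    k=bot.calibration(c);E=np.array(k["extrinsics"]);q=(E[:3,:3]@np.atleast_2d(P).T).T+E[:3,3]
    u=(np.array(k["mtx"])@q.T).T; return u[:,:2]/u[:,2:]
def ray(c,uv,z):
    k=bot.calibration(c);E=np.array(k["extrinsics"]);d=E[:3,:3].T@np.linalg.inv(k["mtx"])@[uv[0],uv[1],1];o=-E[:3,:3].T@E[:3,3]
    return o+d*(z-o[2])/d[2]
def w(p,L):  # pose (x,y,yaw), local points in m -> world
    L=np.atleast_2d(L);c,s=np.cos(p[2]),np.sin(p[2]);return np.c_[p[0]+c*L[:,0]-s*L[:,1],p[1]+s*L[:,0]+c*L[:,1],L[:,2]]
E
python3 - <<'E'
from h import *
from scipy.optimize import least_squares
S=np.array([[441,298,-120,135,80],[250,383,120,135,80],[252,428,120,135,0],[443,333,-120,135,0],[135,262,120,-135,0],[386,258,-88,62,92]],float)
D=np.array([[268,504,-120,-135,0],[495,452,120,-135,0],[262,470,-120,-135,80],[493,415,120,-135,80],[200,268,-120,135,80],[242,303,-88,62,92],[280,413,-88,-85,97]],float)
us=S[:,:2]/2.6667+[180,170]; ud=D[:,:2]/3+[220,170]
f=lambda p:np.r_[proj("scene",w(p,S[:,2:]/1e3))-us,proj("side",w(p,D[:,2:]/1e3))-ud].ravel()
r=least_squares(f,[.55,-.1,0],loss='soft_l1'); print(np.round(r.x,4),np.round(r.fun.reshape(-1,2),1).tolist())
for q in((436,479),(572,547),(405,525)): print('black top',np.round(ray("scene",np.array(q)/2.6667+[180,170],.05),3))
for q in((530,378),(662,432),(640,470),(503,412)): print('blue top',np.round(ray("scene",np.array(q)/2.6667+[180,170],.05),3))
E
```

```text
[ 0.5622 -0.0799 -0.201 ] [[2.6, -0.7], [-0.7, 3.9], [0.2, 5.8], [1.0, 5.1], [-0.5, 7.5], [-0.8, 0.0], [-1.7, 5.4], [0.1, 4.2], [-0.1, 1.6], [2.9, 1.1], [-1.7, -1.6], [0.0, -0.2], [0.1, 0.6]]
black top [0.632 0.215 0.05 ]
black top [0.598 0.356 0.05 ]
black top [0.691 0.231 0.05 ]
blue top [0.473 0.195 0.05 ]
blue top [0.432 0.331 0.05 ]
blue top [0.484 0.345 0.05 ]
blue top [0.525 0.205 0.05 ]
```

```bash
cat >> h.py <<'E'
Q0=R.from_quat([-.70710678,0,0,.70710678])
def q(yaw):
    x,y,z,ww=(R.from_euler('z',yaw)*Q0).as_quat(); return [ww,x,y,z]
def wcam(n):
    p=np.array(bot.read_position());o=bot.read_tool_rot();img=bot.camera("wrist")
    T=np.eye(4);T[:3,:3]=R.from_quat([o[1],o[2],o[3],o[0]]).as_matrix();T[:3,3]=p
    W=T@np.array(bot.calibration("wrist")["hand_eye"]); np.save(f'pics/{n}.npy',W); save(n,img); return W,img
def wray(W,uv,z):
    d=W[:3,:3]@np.linalg.inv(bot.calibration("wrist")["mtx"])@[uv[0],uv[1],1];o=W[:3,3]; return o+d*(z-o[2])/d[2]
def wproj(W,P):
    c=(np.atleast_2d(P)-W[:3,3])@W[:3,:3]; u=c@np.array(bot.calibration("wrist")["mtx"]).T; return u[:,:2]/u[:,2:]
E
python3 - <<'E'
from h import *
bot.move_pose([.53,.03,.33],q(-.2)); W,a=wcam('w_shaker')
for t in("rocker","bolt"): print(t,[(np.round(d["bbox"]).tolist(),round(d["confidence"],2)) for d in bot.search_frame("wrist",t)[:2]])
bot.move_pose([.645,.293,.2],q(.237)); W,b=wcam('w_box')
print(bot.search_frame("wrist","box_black")[:1], bot.read_clock(), np.round(bot.calibration("wrist")["mtx"]))
m=(b.max(2)<70).astype(np.uint8); n,l,s,c=cv2.connectedComponentsWithStats(m)
print([(x.tolist()) for x in s[1:] if x[4]>3000])
cv2.imwrite('pics/w2.png',np.hstack([cv2.resize(cv2.imread(f'pics/{x}.png'),(400,300),interpolation=cv2.INTER_AREA) for x in('w_shaker','w_box')]))
E
```

```text
rocker [([267.0, 205.0, 28.0, 53.0], 0.64), ([196.0, 2.0, 82.0, 42.0], 0.59)]
bolt [([390.0, 356.0, 50.0, 100.0], 0.85), ([409.0, 403.0, 31.0, 59.0], 0.68)]
[{'bbox': [255.2, 113.2, 94.5, 190.0], 'confidence': 0.74}] 2.65 [[395.   0. 316.]
 [  0. 395. 238.]
 [  0.   0.   1.]]
[[255, 114, 92, 189, 14186], [0, 316, 640, 164, 44525]]
```

View pics/w_shaker.png

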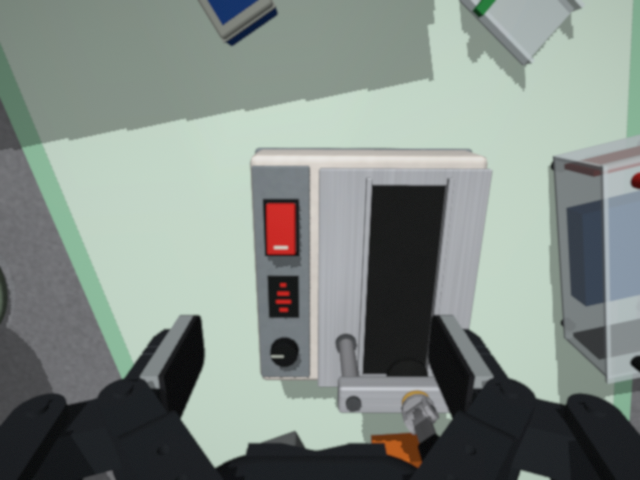

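View pics/w_box.png

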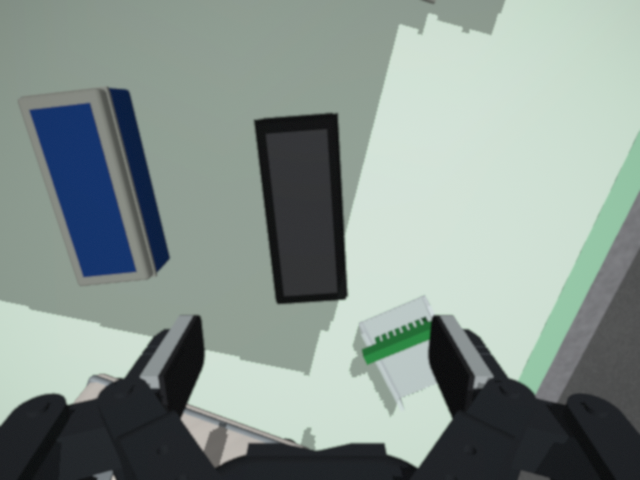

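Run:
```python
from h import *
from scipy.optimize import least_squares
W=np.load('pics/w_shaker.npy')
S=np.array([[319,169,-50,125,100],[491,171,114,125,100],[319,386,-50,-125,100],[371,185,-1,None or np.nan,100],[446,185,71,np.nan,100],[339,379,-33,-51,191],[284,350,-88,-85,97]],float)
nan=np.isnan(S[:,3]); S[nan,3]=105
def f(p):
    r=wproj(W,w(p,S[:,2:]/1e3))-S[:,:2]; r[nan,1]=0; return r.ravel()
r=least_squares(f,[.56,-.08,-.2],loss='soft_l1'); print('shaker',np.round(r.x,4),np.round(r.fun.reshape(-1,2),1).tolist())
np.save('shaker.npy',r.x)
W=np.load('pics/w_box.npy'); 
U=np.array([[255,121],[337,114],[347,298],[277,303]],float)
C=np.array([wray(W,u,.05) for u in U]); print(np.round(C,3).tolist(), np.round([np.linalg.norm(C[i]-C[i-1]) for i in range(4)],3))
L=np.array([[-31,75,50],[31,75,50],[31,-75,50],[-31,-75,50]])/1e3
r=least_squares(lambda p:(wproj(W,w(p,L))-U).ravel(),[.645,.293,.237]); print('box',np.round(r.x,4),np.round(r.fun,1)); np.save('box.npy',r.x)
```

```text
shaker [ 0.5636 -0.0756 -0.2031] [[0.5, -2.0], [2.7, -3.3], [-1.1, 0.6], [-0.4, 0.0], [-0.3, 0.0], [-0.2, 8.3], [0.1, 5.1]]
[[0.587, 0.352, 0.05], [0.643, 0.371, 0.05], [0.687, 0.232, 0.05], [0.632, 0.214, 0.05]] [0.145 0.058 0.145 0.058]
box [0.6374 0.2914 0.3119] [-2.9 -2.3  2.3 -2.2  2.5  3.3 -1.9  3.3]
```

Run:
```python
from h import *
W=np.load('pics/w_shaker.npy');p=np.load('shaker.npy'); im=cv2.imread('pics/w_shaker.png')
k=3.0;o=np.array([240,140]); im=cv2.resize(im[140:440,240:505],None,fx=k,fy=k,interpolation=2)
def poly(L,c):
    u=((wproj(W,w(p,np.array(L)/1e3))+.5-o)*k).astype(int); cv2.polylines(im,[u],True,c,1)
def rect(x0,x1,y0,y1,z,c): poly([[x0,y0,z],[x1,y0,z],[x1,y1,z],[x0,y1,z]],c)
rect(-120,120,-135,135,80,(0,0,255)); rect(-50,114,-125,125,100,(255,0,0)); rect(-1,71,-105,125,100,(0,255,255)); rect(-33,103,-79,-51,191,(0,255,0)); rect(-117,-60,-135,135,83,(255,0,255))
rect(-102.5,-73.5,36,88,89,(255,255,0))
t=np.linspace(0,6.28,20)[:-1]; poly(np.c_[-88+17*np.cos(t),-85+17*np.sin(t),t*0+97],(0,255,255))
im=im[:, :800]; cv2.imwrite('pics/ov.png',cv2.resize(im,None,fx=.66,fy=.66,interpolation=cv2.INTER_AREA))
```

```text
(no output)
```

View pics/ov.png

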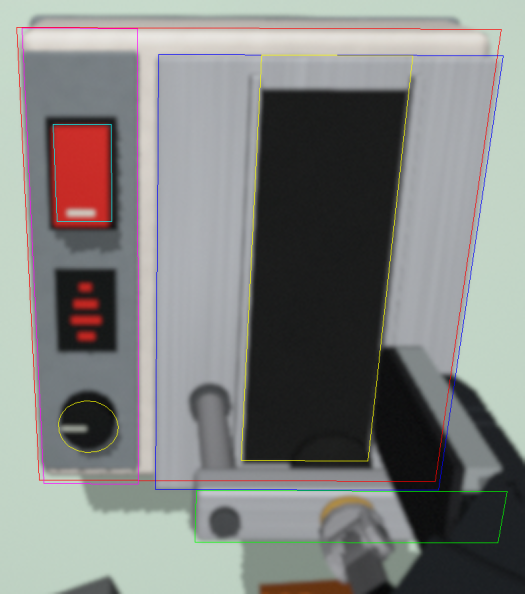

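Run:
```python
from h import *
from scipy.optimize import least_squares
W=np.load('pics/w_shaker.npy')
S=np.array([[319,169,-50,125,100],[490.5,171,114,125,100],[371,185,-1,105,100],[446,185,71,105,100],[339,387.5,-33,-51,191],[284.3,353,-88,-85,97],[281.5,227,-88,62,89]],float)
def f(p):
    V=W.copy();V[2,3]+=p[3]; r=wproj(V,w(p,S[:,2:]/1e3))-S[:,:2]; r[2:4,1]=0; return r.ravel()
r=least_squares(f,[.56,-.08,-.2,0],loss='soft_l1'); print('shaker',np.round(r.x,4),np.round(r.fun.reshape(-1,2),1).tolist())
np.save('shaker.npy',r.x[:3]); s=r.x[:3]
b=np.load('box.npy'); g=w(b,[0,.035,0])[0]; print('grip',g)
for z in(.012,): print(bot.solve_ik([g[0],g[1],z],q(b[2])) is not None, bot.solve_ik(w(s,[.035,.0725,.112])[0],q(s[2])) is not None)
bot.move_pose([g[0],g[1],.12],q(b[2])); bot.move_linear([g[0],g[1],.013],speed=.12,until_force=8)
print('z',bot.read_position(),bot.read_ft_force())
bot.set_gripper(0,grasp_force=40); print('w',bot.read_gripper_width()*85)
bot.move_linear([g[0],g[1],.2],speed=.15)
t=w(s,[.035,.0725,.2])[0]; bot.move_pose(t,q(s[2])); W,a=wcam('w_held'); print('force',bot.read_ft_force(),'w',bot.read_gripper_width()*85,bot.read_clock())
```

```text
shaker [ 0.5631 -0.0782 -0.208   0.004 ] [[1.1, -0.2], [1.5, -0.6], [-0.6, 0.0], [-1.4, 0.0], [-0.8, -1.0], [-0.2, 1.7], [0.8, 1.2]]
grip [0.62668083 0.3247479  0.        ]
True True
z [0.62756854 0.32503067 0.01411588] [-0.56581263  0.81882861  0.20050365]
w 60.75380413127547
force [ 0.16775612  0.1345519  -1.53240275] w 60.87326247925232 7.2167
```

View pics/w_held.png

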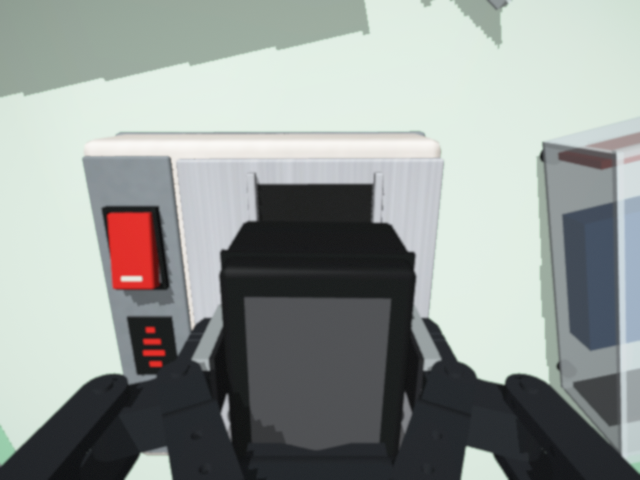

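Run:
```python
from h import *
W=np.load('pics/w_held.npy'); s=np.load('shaker.npy'); print('tcp err',np.round(bot.read_position(),4),np.round(w(s,[.035,.0725,.2])[0],4))
def loc(u,z):
    P=wray(W,u,z); d=P[:2]-s[:2]; c,n=np.cos(s[2]),np.sin(s[2]); return np.round([1e3*(c*d[0]+n*d[1]),1e3*(-n*d[0]+c*d[1])],1)
for n,u,z in(("railL -1",(257,185),.1),("railR 71",(374,185),.1),("trayTL -50,125",(178,158),.1),("trayTR 114,125",(441,159),.1),("rocker -88,62",(133,248),.09),("boxbotL",(245,222),.186),("boxbotR",(393,222),.186),("boxtopL",(222,252),.236),("boxtopR",(414,252),.236)): print(n,loc(u,z))
```

```text
tcp err [ 0.6127 -0.0131  0.2   ] [ 0.6123 -0.0145  0.2   ]
railL -1 [ -1.4 110.2]
railR 71 [ 71.  110.4]
trayTL -50,125 [-48.5 126.6]
trayTR 114,125 [110.8 126.4]
rocker -88,62 [-89.2  64.8]
boxbotL [  5.9 111.7]
boxbotR [ 66.8 111.8]
boxtopL [  8.1 117.4]
boxtopR [ 63.2 117.6]
```

Run:
```python
from h import *
s=np.load('shaker.npy')
p=lambda x,y,z:w(s,[x,y,z])[0]
bot.move_linear(p(.035,.0725,.125),speed=.12)
print(bot.move_linear(p(.035,.0725,.109),speed=.03,until_force=5),np.round(bot.read_position(),4),np.round(bot.read_ft_force(),1))
z=bot.read_position()[2]
print(bot.move_linear(p(.035,-.005,z),speed=.06,until_force=14))
P=np.array(bot.read_position());d=P[:2]-s[:2];c,n=np.cos(s[2]),np.sin(s[2]);print('local',1e3*(c*d[0]+n*d[1]),1e3*(-n*d[0]+c*d[1]),P[2],np.round(bot.read_ft_force(),1),bot.read_gripper_width()*85,bot.read_clock())
save('side1',bot.camera("side")); W,a=wcam('w_home')
b=cv2.imread('pics/side1.png')[220:350,270:400]
cv2.imwrite('pics/home.png',np.hstack([cv2.resize(b,(480,480),interpolation=2),cv2.resize(cv2.imread('pics/w_home.png'),(320,240)).__class__ and np.vstack([cv2.resize(cv2.imread('pics/w_home.png'),(320,240)),np.zeros((240,320,3),np.uint8)])]))
```

```text
True [ 0.6128 -0.0145  0.1141] [0.6 0.8 2.9]
True
local 34.916640944468064 7.670204565688791 0.11405022473649426 [0.2 2.3 2.8] 60.697172596632136 9.4333
```

View pics/home.png

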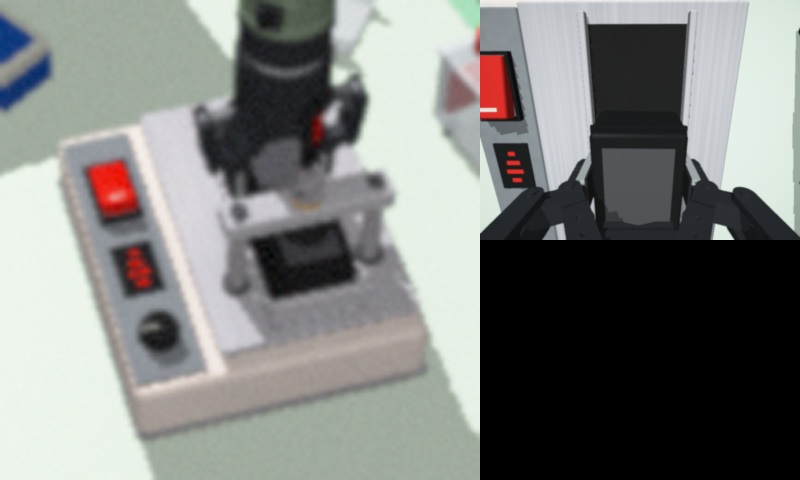

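```bash
cat >> h.py <<'E'
def local(P,s):
    d=np.array(P)[:2]-s[:2];c,n=np.cos(s[2]),np.sin(s[2]);return np.round([1e3*(c*d[0]+n*d[1]),1e3*(-n*d[0]+c*d[1]),1e3*P[2]],1)
E
python3 - <<'E'
from h import *
s=np.load('shaker.npy'); p=lambda x,y,z:w(s,[x,y,z])[0]
P=bot.read_position()
print(bot.move_linear(p(.035,-.008,P[2]),speed=.03,until_force=22),local(bot.read_position(),s),np.round(bot.read_ft_force(),1))
bot.set_gripper(1.0); print(local(bot.read_position(),s),np.round(bot.read_ft_force(),1))
P=bot.read_position(); bot.move_linear([P[0],P[1],.215],speed=.2)
bot.move_linear(p(.035,.06,.33),speed=.3)
W,a=wcam('w_free'); print(bot.read_clock())
for c in("wrist",): print([(np.round(d["bbox"]).tolist(),round(d["confidence"],2)) for d in bot.search_frame(c,"lever")[:2]])
E
```

```text
True [ 33.8   7.4 114.1] [1.  2.3 3.7]
[ 33.5   7.6 113.6] [-0.   0.2 -0.8]
11.5583
[([300.0, 366.0, 30.0, 84.0], 0.8)]
```

View pics/w_free.png

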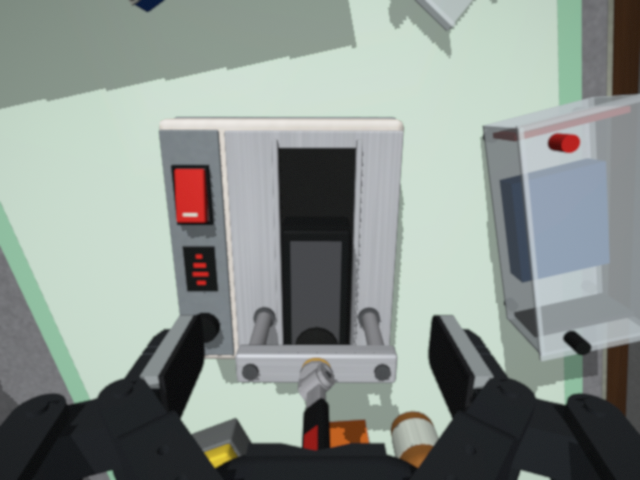

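Run:
```python
from h import *
from scipy.optimize import least_squares
W=np.load('pics/w_free.npy')
S=np.array([[225,131,-50,125,100],[403,131,114,125,100],[279,148,-1,105,100],[356,148,71,105,100],[250,371,-20,-65,191],[382,371,90,-65,191],[192,194,-88,62,89]],float)
def f(p):
    V=W.copy();V[2,3]+=p[3]; r=wproj(V,w(p,S[:,2:]/1e3))-S[:,:2]; r[2:4,1]=0; return r.ravel()
r=least_squares(f,[.56,-.08,-.2,0],loss='soft_l1'); print('shaker2',np.round(r.x,4),np.round(r.fun.reshape(-1,2),1).tolist())
s=np.load('shaker.npy'); print(s); m=(s+r.x[:3])/2; np.save('shaker2.npy',m)
bot.move_linear(w(m,[.035,.06,.37])[0],speed=.3)
bot.move_linear(w(m,[.035,-.149,.37])[0],speed=.3,rotation=q(m[2]))
W,a=wcam('w_lever'); print(bot.read_clock(), wproj(W,w(m,[[.035,-.065,.30],[.035,-.065,.209]])))
for yaw in(0,.3,-.4,-.84,-1.5,-2.3,-3.14):
    j=bot.solve_ik(w(m,[.035,-.065,.26])[0],q(m[2]+yaw)); print(yaw,None if j is None else np.round(j,2))
cv2.imwrite('pics/lev.png',cv2.resize(cv2.imread('pics/w_lever.png')[0:240,200:440],(600,600),interpolation=2))
```

```text
shaker2 [ 5.632e-01 -7.750e-02 -2.062e-01  1.000e-04] [[-0.9, -0.6], [1.2, 0.3], [-0.6, 0.0], [0.1, 0.0], [0.3, -0.8], [-0.3, 0.1], [0.3, 1.8]]
[ 0.56312491 -0.07819192 -0.20795919]
12.7917 [[316.88212368 106.2541244 ]
 [316.81618867 105.71639216]]
0 [-0.37  0.41  0.    1.17  0.    1.41]
0.3 [-0.37  0.41  0.    1.17  0.    1.11]
-0.4 [-0.37  0.41  0.    1.17  0.    1.81]
-0.84 [-0.37  0.41  0.    1.17  0.    2.25]
-1.5 [-0.37  0.41  0.    1.17  0.    2.91]
-2.3 [-0.37  0.41  0.    1.17  0.   -2.58]
-3.14 [-0.37  0.41  0.    1.17  0.   -1.74]
```

View pics/lev.png

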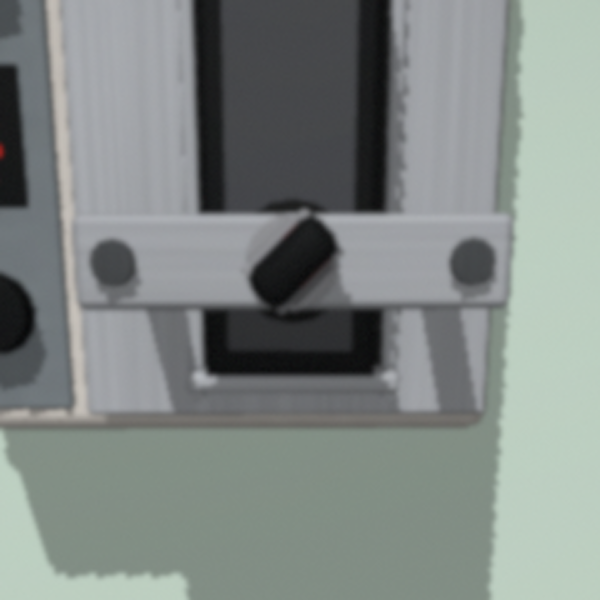

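Run:
```python
from h import *
m=np.load('shaker2.npy'); ax=lambda z:w(m,[.035,-.065,z])[0]
yaw=lambda rem:m[2]+rem
bot.set_gripper(.45)
bot.move_linear(w(m,[.035,-.149,.40])[0],speed=.3)
bot.move_pose(ax(.40),q(yaw(2.374)-0)); print(np.round(bot.read_joint_positions(),2))
print(bot.move_linear(ax(.25),speed=.15,until_force=6))
bot.set_gripper(0,grasp_force=50); print('w',bot.read_gripper_width()*85,np.round(bot.read_ft_force(),1),np.round(bot.read_moment(),2))
z=.25;rem=2.374
for r in(1.9,1.2,.6,.25):
    z-=.0025*(rem-r);rem=r
    bot.move_linear(ax(z),speed=.003,rotation=q(yaw(r)))
    print(r,np.round(bot.read_joint_positions()[5],2),np.round(bot.read_ft_force(),1),np.round(bot.read_moment(),3),bot.read_clock())
```

```text
[-0.37  0.39  0.33  1.51 -0.   -0.97]
False
w 9.229499941475671 [-1.5  1.2  4.7] [ 0.19  0.25 -0.06]
1.9 -0.49 [-0.8 -0.3  4.4] [ 0.018  0.143 -0.087] 17.6333
1.2 0.21 [-1.1 -1.3  6.1] [-0.275  0.206 -0.021] 18.4833
0.6 0.81 [-2.  -1.8  5.1] [-0.459  0.496 -0.068] 19.2333
0.25 1.16 [-3.2 -1.2  6.3] [-0.431  0.549 -0.094] 19.7333
```

Run:
```python
from h import *
m=np.load('shaker2.npy'); ax=lambda z:w(m,[.035,-.065,z])[0]
rem=.25; z=.25-.0025*(2.374-.25)
for r in(.15,.1,.05,0,-.05,-.1,-.15,-.2):
    z-=.0025*(rem-r) if r>=0 else 0;rem=r
    bot.move_linear(ax(z-1e-4),speed=.003,rotation=q(m[2]+r)); bot.wait(.1)
    M=bot.read_moment(); print(r,np.round(bot.read_ft_force(),1),np.round(M,3),bot.read_clock())
    if abs(M[2])>.35: break
W,a=wcam('w_snug'); save('side2',bot.camera("side"))
```

```text
0.15 [-3.  -1.6  6.9] [-0.426  0.662 -0.124] 20.1
0.1 [-2.6 -1.8  8. ] [-0.412  0.716 -0.056] 20.45
0.05 [-3.4 -2.1  6.9] [-0.434  0.777 -0.036] 20.8
0 [-3.6 -1.8  7.1] [-0.467  0.787  0.119] 21.15
-0.05 [-4.  -1.7  6.7] [-0.509  0.758  0.778] 21.5
```

Run:
```python
from h import *
m=np.load('shaker2.npy'); p=lambda x,z:w(m,[x,-.065,z])[0]
bot.set_gripper(.45)
bot.move_linear(p(.035,.385),speed=.25)
W,a=wcam('w_snug2'); 
bot.set_gripper(0)
bot.move_linear(p(-.015,.385),speed=.25,rotation=q(m[2]))
bot.move_linear(p(-.015,.273),speed=.25,until_force=8)
hit=bot.move_linear(p(.04,.273),speed=.03,until_force=2.5)
L=local(bot.read_position(),m); print(hit,L,np.round(bot.read_ft_force(),1),np.round(bot.read_moment(),2),bot.read_clock())
save('side3',bot.camera("side")); save('scene3',bot.camera("scene"))
k=lambda n,r,c:cv2.resize(cv2.imread(f'pics/{n}.png')[r:r+130,c:c+130],(400,400),interpolation=2)
cv2.imwrite('pics/fold0.png',np.hstack([k('side3',210,270),k('scene3',180,210)]))
```

```text
True [ 17.5 -65.  272.3] [-0.7  0.2 -0.1] [-0.04  0.02  0.  ] 25.2667
```

View pics/fold0.png

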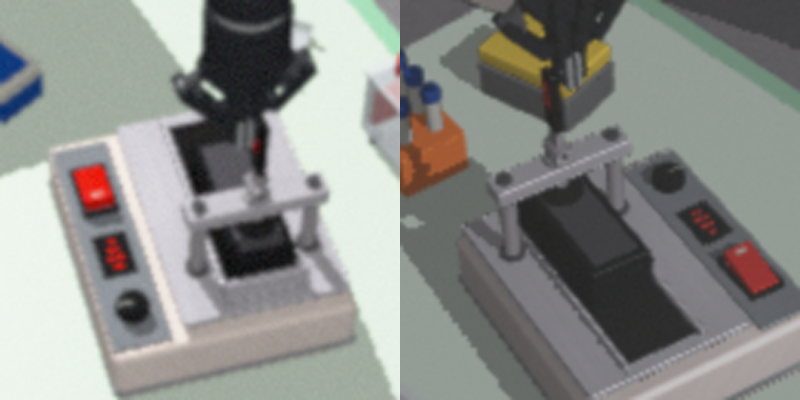

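Run:
```python
from h import *
m=np.load('shaker2.npy'); p=lambda x,z:w(m,[x,-.065,z])[0]
pv=.203;a=.0125;fm=0
for f in np.r_[np.arange(.15,1.5,.15),1.5]:
    r=.072;o=.003 # 2 mm deeper than the face
    x=.035+r*np.sin(f)-o*np.cos(f)-a; z=pv+r*np.cos(f)+o*np.sin(f)
    bot.move_linear(p(x,z),speed=.06); F=bot.read_ft_force(); fm=max(fm,np.linalg.norm(F))
print(local(bot.read_position(),m),np.round(F,1),fm)
x=.035+.072-a
hit=bot.move_linear(p(x,pv-.006),speed=.02,until_force=22)
print(hit,local(bot.read_position(),m),np.round(bot.read_ft_force(),1),bot.read_clock())
bot.move_linear(p(x,.30),speed=.25)
bot.move_linear(w(m,[-.02,.02,.33])[0],speed=.3)
W,A=wcam('w_fold')
print([(np.round(d["bbox"]).tolist(),round(d["confidence"],2)) for d in bot.search_frame("wrist","lever")[:2]],bot.read_clock())
save('side4',bot.camera("side"));save('scene4',bot.camera("scene"))
k=lambda n,r,c:cv2.resize(cv2.imread(f'pics/{n}.png')[r:r+130,c:c+130],(300,300),interpolation=2)
cv2.imwrite('pics/fold1.png',np.hstack([cv2.resize(cv2.imread('pics/w_fold.png')[100:460,120:440],(500,562)),np.vstack([k('side4',210,270),k('scene4',180,210)])[:562]]))
```

```text
[ 94.  -65.  210.9] [-0.4  0.4 -0.3] 2.8830938743637944
True [ 95.  -65.  206.5] [-3.5  0.9  9.2] 29.4917
[([376.0, 315.0, 130.0, 31.0], 0.78), ([208.0, 68.0, 297.0, 285.0], 0.59)] 30.7583
```

View pics/fold1.png

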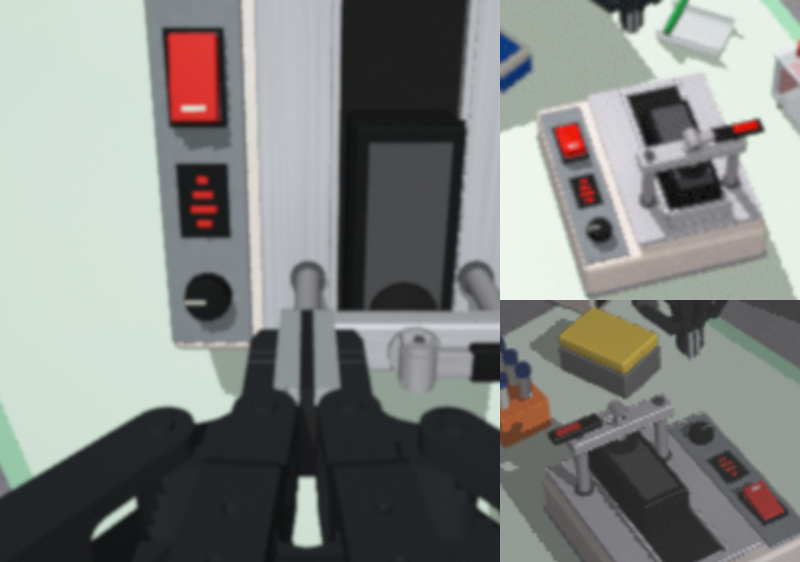

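Run:
```python
from h import *
m=np.load('shaker2.npy'); 
def red(img,x0,x1,y0,y1):
    h=cv2.cvtColor(img,cv2.COLOR_BGR2HSV); k=((h[...,0]<8)|(h[...,0]>172))&(h[...,1]>130)&(h[...,2]>70); M=np.zeros_like(k);M[y0:y1,x0:x1]=1
    v,u=np.nonzero(k&M); return np.c_[u,v].astype(np.float32)
W=np.load('pics/w_fold.npy'); im=cv2.imread('pics/w_fold.png')
def loc2(P): return local(P,m)
for name,f,n in(("wrist",lambda u,z:wray(W,u,z),red(im,376,560,300,360)),("side",lambda u,z:ray("side",u,z),red(cv2.imread('pics/side4.png'),355,400,255,285)),("scene",lambda u,z:ray("scene",u,z),red(cv2.imread('pics/scene4.png'),225,262,225,250))):
    if len(n)<10: print(name,len(n)); continue
    P=np.array([loc2(f(u,.208))[:2] for u in n]); c=P.mean(0); ev,V=np.linalg.eigh(np.cov(P.T)); d=V[:,1]*np.sign(V[0,1]); print(name,len(n),c.round(1),'dir deg',np.degrees(np.arctan2(d[1],d[0])).round(1),'sd',np.sqrt(ev).round(1),P.min(0),P.max(0))
```

```text
wrist 621 [101.8 -63.4] dir deg 0.0 sd [3.8 9.2] [ 85.9 -69.6] [117.8 -57.2]
side 51 [100.8 -66.4] dir deg 0.0 sd [ 4.3 10. ] [ 83.2 -73.8] [118.  -58.8]
scene 29 [102.3 -69.4] dir deg 2.7 sd [3.1 8.8] [ 87.9 -74.3] [116.2 -63.6]
```

Run:
```python
from h import *
m=np.load('shaker2.npy'); p=lambda z,y=.041:w(m,[-.088,y,z])[0]
bot.move_linear(p(.20),speed=.25); bot.move_linear(p(.125),speed=.2)
a=bot.move_linear(p(.085),speed=.02,until_force=2.5); print(a,local(bot.read_position(),m),np.round(bot.read_ft_force(),1))
b=bot.move_linear(p(.080),speed=.02,until_force=18); print(b,local(bot.read_position(),m),np.round(bot.read_ft_force(),1))
bot.move_linear(p(.20),speed=.25); bot.move_linear(w(m,[-.02,.09,.33])[0],speed=.3); bot.wait(.3)
W,A=wcam('w_on'); save('side5',bot.camera("side")); save('scene5',bot.camera("scene")); print(bot.read_clock())
k=lambda n,r,c:cv2.resize(cv2.imread(f'pics/{n}.png')[r:r+130,c:c+130],(300,300),interpolation=2)
cv2.imwrite('pics/on.png',np.hstack([cv2.resize(cv2.imread('pics/w_on.png')[60:420,120:440],(500,562)),np.vstack([k('side5',210,270),k('scene5',180,230)])[:562]]))
```

```text
True [-88.1  40.5  99.7] [ 0.3 -1.1  1.7]
True [-88.   38.8  92.9] [-2.5 -0.1  9.1]
35.5917
```

View pics/on.png

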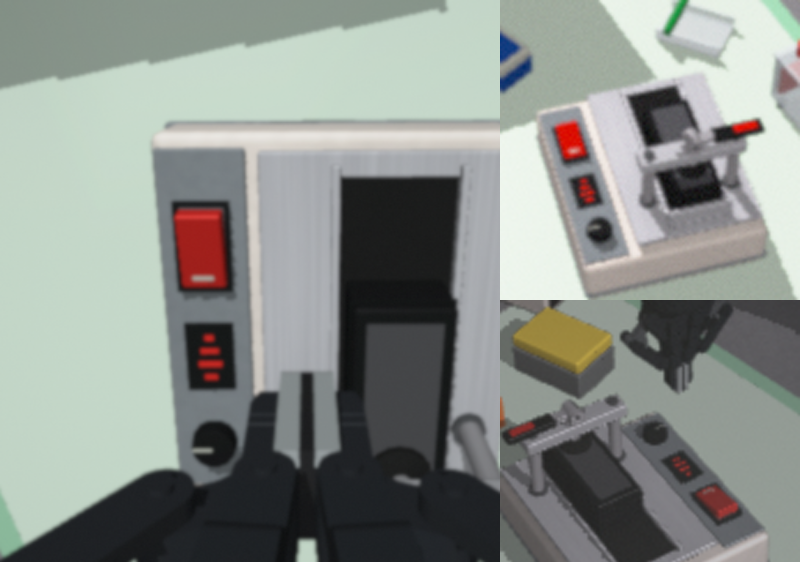

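Run:
```python
from h import *
m=np.load('shaker2.npy'); p=lambda z,y=.046:w(m,[-.088,y,z])[0]
bot.move_linear(p(.20),speed=.25); bot.move_linear(p(.11),speed=.2)
a=bot.move_linear(p(.085),speed=.02,until_force=3); print(a,local(bot.read_position(),m))
b=bot.move_linear(p(.080),speed=.02,until_force=22); print(b,local(bot.read_position(),m),np.round(bot.read_ft_force(),1))
bot.move_linear(p(.20),speed=.25); bot.move_linear(w(m,[-.02,.09,.33])[0],speed=.3)
for c,n in(("side","side6"),("scene","scene6")):
    i=bot.camera(c); save(n,i)
    for t in("box_blue","box_white","lever"): print(c,t,[(np.round(d["bbox"]).tolist(),round(d["confidence"],2)) for d in bot.search_frame(c,t)[:1]])
print(bot.read_clock(),np.round(bot.read_ft_force(),1)); bot.close_job()
```

```text
True [-88.1  46.   94.5]
True [-88.   46.   94.4] [-2.2 -0.5  9. ]
side box_blue [([240.0, 212.0, 42.0, 38.0], 0.92)]
side box_white [([179.0, 195.0, 36.0, 43.0], 0.62)]
side lever [([178.0, 196.0, 38.0, 40.0], 0.73)]
scene box_blue [([367.0, 311.0, 62.0, 42.0], 0.73)]
scene box_white [([459.0, 311.0, 60.0, 41.0], 0.81)]
scene lever [([232.0, 226.0, 32.0, 15.0], 0.51)]
39.6917 [ 0.4 -1.2 -0.1]
the job is handed in; nothing more can be done
```

The job is done and handed in at about 40 s of the 72 s allowed. My last checks agree with the task, apart from the points noted below.

- **Box:** I set the black box on the tray 67 mm short of the seat and slid it under the bar. It met a hard contact at the end stop, and a second push (22 N threshold) moved it only 0.3 mm.
- **Bolt:** I turned it about 2.4 rad clockwise with the lever standing up. The moment jumped to 0.78 N m at the expected stop angle, so it is snug.
- **Lever:** I folded it away from the robot until it met its end stop. In the wrist and side pictures it lies along the bar at 0°, and in the scene picture at 2.7°.
- **Rocker:** I switched it on last. It went down 6.8 mm to a firm stop, and a second press moved it only 0.1 mm more, so it is fully tipped.
- **Other things on the bench:** The blue box was detected within a few pixels of where it started. The white box was detected at the end, but I had no first detection to compare it with. I did not check the others one by one, but I saw no contact with any of them.

**Disagreements:**
- With the box home, the gripper stood about 2.5 mm short of the position I had computed. The overhead picture showed the box end at the stop plate, so I put this down to measurement error.
- In the last side picture the network reported the white box as the lever. The scene picture placed the lever correctly along the bar.

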